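# Switch the locked air selector over to the tall pin

## Robot

A 6-joint arm with a two-finger parallel gripper is mounted at the origin on a cart in front of the work surface, level with it; the furniture and walls round the work are solid. World frame = base frame: x ahead of the robot, y to its left, z up, the work surface at z = 0. Lengths are in m, angles in rad, forces in N, time in s.
With the tool pointing down it reaches from about 0.35 to 0.975 m from the base axis. Payload 17.4 kg.
Tool frame: the origin (TCP) lies midway between the tips of the shut fingers; the grasp point (between the pads) lies 19 mm behind it; y points along the fingers, x is the direction in which the jaws open and shut, and the axes are right-handed (so a half turn about y gives the same grasp; the last joint's range is limited). The gripper opens to 85 mm and grips with 20 to 120 N. Pads are 22 mm wide; open, the fingers measure 114 mm over their backs; the gripper's body (76 mm by 85 mm) begins 54 mm behind the grasp point. The pads swing forward as they close: fully open they stand 13 mm farther back than shut.
Start: joints at [1.085, 0.116, 1.442, -0, 1.584, -0.038], TCP at [0.292, 0.608, 0.231] pointing down, gripper open.
Joint ranges: [-2.83, 2.83], [-0.83, 2.19], [0.07, 2.5], [-1.14, 4.28], [0.01, 3], [-2.97, 2.97]. Speed limits (rad/s): [1.89, 1.89, 2.22, 3.14, 3.14, 3.14].

## Interface

Orientations are given as a unit quaternion [w, x, y, z].
In Python, from plant import bot, cams, job_done gives the robot as it stands.
- The arm moves only by the shell command python3 -m creep 'ROWS' [OPENING] [FORCE]. ROWS is a JSON object of lists of equal length, an entry for each row: "linear": the shift along the tool's x, y, z in mm, a list of three; "twist": the turn, a rotation vector about the tool's x, y, z in rad, a list of three. A call has 1 to 10 rows; each row shifts and turns the commanded pose from where the row before left it, along the tool's axes as they then stand; what a row does not reach is not made up. A row lasts 1/8 s, in which the tool goes at most 62.5 mm and 10.7 degrees, less where a joint would pass 70% of its speed; a pose out of reach is approached as far as the arm can. A call with a gripper value outside its range is refused whole. OPENING is the finger opening in mm, from 0 to 85.4, set as the call begins (- or left out, the last holds). The fingers move at their own pace and stop on an object; FORCE is the grip in N (left out, the last holds). Time passes only in rows, so rows that do not move let the fingers close. It gives the time, the measured TCP pose, the force and the opening at its end, in the units of the state.
- bot.state(): the state, without advancing time (a new reading comes with each control period).
- cams.read_camera(name): name is "side" or "top"; returns the picture (400x640x3 uint8, red, green, blue); there is no depth.
- cams.camera_info(name): a dict with "intrinsics" (3x3 intrinsics, pixels), "dist_coeffs" ([k1, k2, p1, p2, k3] as OpenCV has them; the pictures are not rectified), "xyz" and "attitude" of the camera in the world. Camera axes: x right, y down, z forward; pixel columns grow to the right and rows downward; lengths in m; the calibration is good to about 2 mm. A picture is of the moment at which its call begins. camera_info takes no time and is no camera call.
- job_done(): hands the job in, once; it reports no verdict.
The state is a dict: "t": time; "qpos": joint angles; "qvel": joint speeds; "effort": joint torques, N m; "ee_pos": TCP position; "orientation": TCP orientation; "ft_force": force on the tool from outside, world axes, zero at the start; "wrist_torque": the same for the moment, N m; "grip_width": finger opening in m.
Only numpy, scipy, OpenCV 4.12 (cv2) and the standard library are available. Lean on these libraries where they do the work, as an engineer would, in place of code of your own. Each camera call takes 0.05 s, during which the arm holds its last target.

## Task

The pull-to-turn knob of the air selector on the bench is locked in its middle position. Pull it straight up to unlock it, turn its nose to the tall brass pin and on a little past it, feeling with light downward pressure for the hidden notch, and push the knob fully home there so that it locks, then let go. Treat the selector gently, never forcing the knob down on a tooth or round against a stop, and leave the other things where they stand.

Things in the scene. Friction and masses are not known exactly. Their poses are not given: they have to be found in the camera images.
- housing: grey cast air selector block 118x118 mm, flat top 45 mm over the bench, fixed; round gauge on its robot side, brass hose tails left and right. Origin: centre of its underside, on the knob's upright axis; own -x points out of the gauge face. Hidden inside: a ring with three notches 7 mm deep (middle, where the knob starts, and one each side), flat land between them
- neck: fixed dark steel collar, 55 mm across, 12 mm high, on top of the block; it carries the sliding and turning knob. Origin on the knob's axis, 45 mm over the bench
- knob_grip (a point): centre of the knob's grip bar: black bar 54 long, 14 wide, 30 mm high on a ribbed skirt 56 mm across, 8 mm thick. Pinch it across its width from above. The point is on the axis, 15 mm below the bar's top, 14 mm above the skirt's top face; 80 mm over the bench when home. Own x runs along the bar away from the nose, y across it, z up
- knob_nose (a point): the knob's nose, a lug with a white line on the skirt's rim, 30 mm from the axis towards the bar's own -x; at the start it points the way of the gauge face. A white line on the bar's top lies at the same end
- tall_pin_foot (a point): foot of the tall brass pin, 8 mm thick, 14 mm high, on the block's top, 50 mm from the knob's axis, 0.70 rad left or right of the gauge direction. The wanted notch holds the knob with its nose 0.05 to 0.55 rad PAST the pin (farther from the middle); the exact angle differs each time and cannot be seen
- low_stud_foot (a point): foot of the low brass stud, 12 mm wide and 4 mm high, placed likewise on the other side; it marks the other notch, which is not wanted
- stem (a joint): how far the knob is pulled up, m: 0 fully home, 0.012 upper stop. Below 0.007 it is locked in a notch; 0.009 or more turns freely. Pressed down between notches it rests on the land at about 0.007. It stays where left: sliding takes about 3 N besides its weight of 1.5 N
- dial (a joint): turn of the knob, rad, 0 in the middle notch, positive anticlockwise from above; range -1.5 to 1.5. A notch leaves about 0.03 rad play each way; turning takes 0.03 N m. The hidden key lies about 21 mm from the axis; more than 30 N between key and ring damages it (pressing on the land or home, or about 0.6 N m against a notch wall)
- sprig_mid (a point): bystander, loose: small white plaster block 40x50x26 mm with a flower-shaped hollow; point at its middle, half-way up
- cup_mid (a point): bystander, loose: small terracotta cup 62 mm wide, 53 mm tall; point at its middle, half-way up
- stopper_mid (a point): bystander, loose: black tapered rubber stopper 44x44x50 mm; point at its middle, half-way up
- can_mid (a point): bystander, loose: empty grey tin can 75 mm wide, 97 mm tall; point at its middle, half-way up

How it is judged:
On the way, in this order (a step that is already met when the one before it is completed fails the run):
1. the knob is pulled up clear of its notch (value of joint stem above 0.0075 m), for 0.1 s.
2. the raised knob is turned with its nose beside the tall pin (horizontal distance between knob_nose and tall_pin_foot below 0.031 m and value of joint stem above 0.004 m), for 0.1 s.
At the end, for the whole second after the job is handed in: the knob is pushed fully home (within 1.5 mm) in the notch just past the tall pin (nose within 31 mm of the pin's axis seen from above), at rest and released (horizontal distance between knob_nose and tall_pin_foot below 0.031 m and value of joint stem below 0.0015 m and velocity of joint dial between -0.05 and 0.05 rad/s); the robot touches nothing.
It fails at once if the knob is forced against the selector's hidden ring with more than 30 N (contact force between housing and neck above 30 N).
It fails at once if one of the loose bystanders is shifted by more than 20 mm (distance of any of sprig_mid, cup_mid, stopper_mid, can_mid from where it was at the start of the episode above 0.02 m).
It also fails if it takes over 56 s, if anything falls off the work surface, if the arm or the gripper's body presses on something with over 40 N, if the wrist force passes 120 N, or if a joint passes its speed limit or range.

## Working session

There is one attempt and no reset: what is moved stays moved. The work goes in short steps, Python scripts to look and compute and a shell command to move; the robot and the scene stay as the last step left them, time stands still between calls to the robot, and variables do not carry over. Pictures are saved under pics/ and viewed, and the job is handed in when it is done.

```bash
mkdir -p pics; ls; python3 - <<'E'
from plant import bot,cams
import cv2
print(bot.state())
for n in("side","top"):
    print(n,cams.camera_info(n))
    cv2.imwrite(f"pics/{n}0.png",cams.read_camera(n)[:,:,::-1])
E
```

```text
pics
{'t': 0.0, 'qpos': array([ 1.08521271e+00,  1.16490998e-01,  1.44231666e+00,  1.42483701e-05,
        1.58398362e+00, -3.78091672e-02]), 'qvel': array([ 2.00626780e-05, -2.35262510e-03, -6.69018725e-04,  8.85908876e-04,
        7.25177531e-04,  1.38412015e-03]), 'effort': array([ 4.13884976e-03, -7.31961107e+01, -6.32516956e+01,  2.64356631e-04,
        6.06759859e-03, -3.58686316e-05]), 'ee_pos': array([0.29216296, 0.60826846, 0.23052687]), 'orientation': array([-0.59832393,  0.59873906,  0.37614062, -0.37687963]), 'ft_force': array([-0.60518327, -0.40789024,  0.23392885]), 'wrist_torque': array([ 0.0446795 , -0.03040617,  0.00453319]), 'grip_width': 0.08560307174006046}
side {'intrinsics': array([[449.06944942,   0.        , 318.04504772],
       [  0.        , 449.06944942, 198.40026869],
       [  0.        ,   0.        ,   1.        ]]), 'dist_coeffs': array([-0.01834087,  0.        ,  0.        ,  0.        ,  0.        ]), 'xyz': array([ 0.37258904, -0.78120667,  0.58013643]), 'attitude': array([-0.49037068,  0.86122978, -0.11272958,  0.07149765])}
top {'intrinsics': array([[396.09303072,   0.        , 323.84933765],
       [  0.        , 396.09303072, 195.89269037],
       [  0.        ,   0.        ,   1.        ]]), 'dist_coeffs': array([-0.01930985,  0.        ,  0.        ,  0.        ,  0.        ]), 'xyz': array([0.44985645, 0.05689939, 0.90376319]), 'attitude': array([ 0.07016057, -0.67286023,  0.73234955, -0.07746445])}
```

View pics/side0.png

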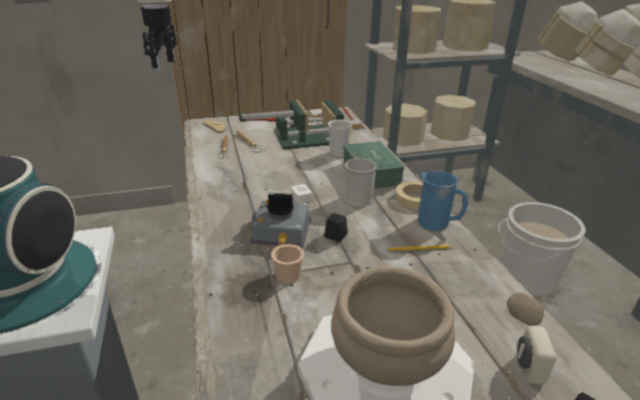

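View pics/top0.png

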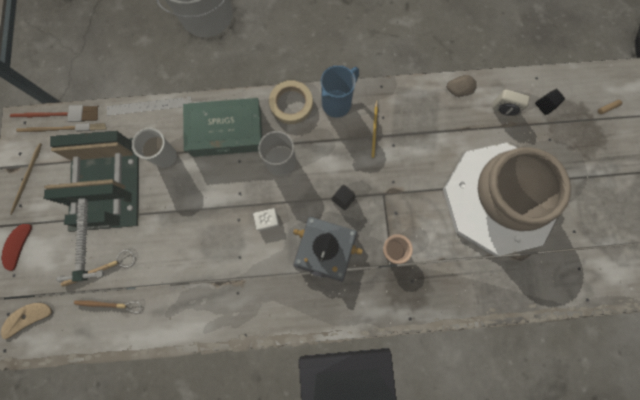

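The selector sits at about (325,248) in the top view and (280,217) in the side view. The plaster block, the stopper and the cup are close around it. I'll zoom in.

```bash
cat > h.py <<'E'
import numpy as np,cv2
from scipy.spatial.transform import Rotation as R
from plant import bot,cams
def rot(q): return R.from_quat([q[1],q[2],q[3],q[0]])
def cast(n,uv,z):
    c=cams.camera_info(n)
    p=cv2.undistortPoints(np.array(uv,float).reshape(-1,1,2),c["intrinsics"],c["dist_coeffs"])[:,0]
    d=rot(c["attitude"]).apply(np.c_[p,np.ones(len(p))]);o=c["xyz"]
    return o+d*((z-o[2])/d[:,2])[:,None]
def proj(n,P):
    c=cams.camera_info(n);r=rot(c["attitude"]).inv()
    return cv2.projectPoints(r.apply(np.array(P,float).reshape(-1,3)-c["xyz"]),np.zeros(3),np.zeros(3),c["intrinsics"],c["dist_coeffs"])[0][:,0]
def crop(n,x,y,w,h,s,f):
    im=cams.read_camera(n)[:,:,::-1][y:y+h,x:x+w]
    im=cv2.resize(im,None,fx=s,fy=s,interpolation=cv2.INTER_CUBIC)
    im=cv2.convertScaleAbs(im,alpha=1.6)
    cv2.imwrite("pics/"+f,im)
E
python3 - <<'E'
from h import *
crop("top",280,205,90,85,7,"topc.png")
crop("side",240,175,90,80,7,"sidec.png")
E
```

```text
(no output)
```

View pics/topc.png

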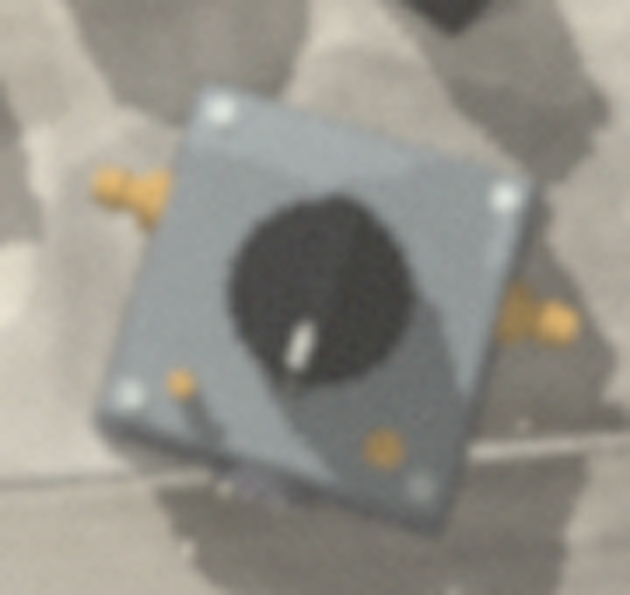

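View pics/sidec.png

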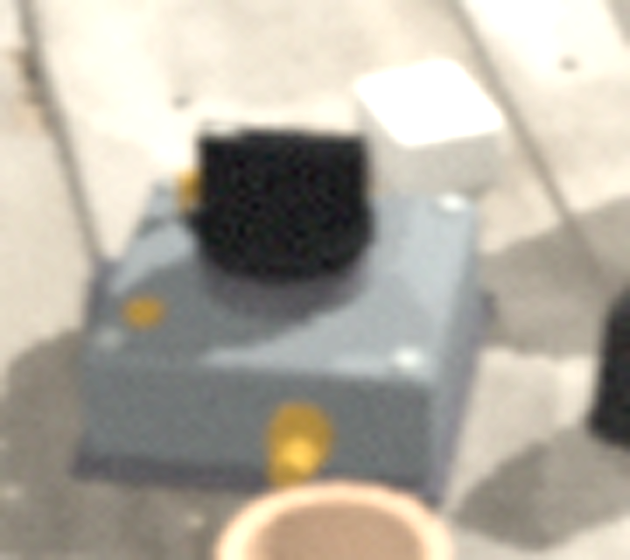

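Top crop: the tall pin is at (180,383), left of the white nose line. The low stud is at (383,450), on the right. The target is therefore clockwise, at a negative dial angle. Next I'll measure the positions.

```bash
python3 - <<'E'
from h import *
def tp(x,y): return [280+(x+.5)/7-.5,205+(y+.5)/7-.5]
def sp(x,y): return [240+(x+.5)/7-.5,175+(y+.5)/7-.5]
s=cast("top",[tp(219,110),tp(505,197),tp(420,487),tp(130,395)],.045)
c=s.mean(0);print(s.round(4),"centre",c)
g=(s[3]+s[2]-s[0]-s[1])/2; print("gauge dir ang",np.arctan2(g[1],g[0]), np.linalg.norm(g))
f=s[0]+s[3]-s[1]-s[2]; print("left ang-90",np.arctan2(f[1],f[0])+np.pi/2)
ss=cast("side",[sp(453,203),sp(406,357),sp(110,338)],.045);print("side screws",ss.round(4))
l=cast("top",[tp(296,362),tp(307,328)],.095);print("line",l.round(4))
pin=cast("top",[tp(180,383)],.059)[0];st=cast("top",[tp(383,450)],.049)[0]
for p in(pin,st):
    d=p-c;print("pin",p.round(4),np.hypot(*d[:2]),np.arctan2(d[1],d[0]))
for n,z,pts in(("sprig",.026,[265,219]),("cup",.053,[398,246]),("stop",.05,[344,197])): print(n,cast("top",[pts],z).round(3))
print("side cam est axis top", cast("side",[sp(283,132)],.095))
st=bot.state();print(rot(st["orientation"]).as_matrix().round(3))
E
```

```text
[[ 0.5796  0.0731  0.045 ]
 [ 0.5449 -0.0133  0.045 ]
 [ 0.4591  0.0212  0.045 ]
 [ 0.4941  0.1071  0.045 ]] centre [0.51944327 0.04706213 0.045     ]
gauge dir ang 2.7611452425963163 0.0922717149177717
left ang-90 2.7568720230805814
side screws [[ 0.5816  0.0753  0.045 ]
 [ 0.5463 -0.0086  0.045 ]
 [ 0.461   0.0237  0.045 ]]
line [[0.4969 0.0557 0.095 ]
 [0.5064 0.0518 0.095 ]]
pin [0.4957 0.091  0.059 ] 0.049981922672970254 2.065572397576118
pin [0.471  0.0316 0.049 ] 0.0508804120989939 -2.832442069372172
sprig [[0.594 0.176 0.026]]
cup [[ 0.507 -0.109  0.053]]
stop [[ 0.624 -0.004  0.05 ]]
side cam est axis top [[0.5212877  0.04907903 0.095     ]]
[[ 0.433 -0.    -0.901]
 [ 0.901 -0.001  0.433]
 [-0.001 -1.     0.   ]]
```

```bash
cat >> h.py <<'E'
def togo(xyz,ang,s=None):
    "shift (tool mm) and twist to reach TCP xyz, tool y down, tool x at world angle ang"
    s=s or bot.state();A=rot(s["orientation"])
    x=np.array([np.cos(ang),np.sin(ang),0]);y=np.array([0,0,-1.]);
    T=R.from_matrix(np.c_[x,y,np.cross(x,y)])
    print("t",s["t"],"pos",s["ee_pos"].round(4),"q",s["qpos"].round(2),"F",s["ft_force"].round(1),"w",s["grip_width"])
    print("lin",(A.inv().apply(np.array(xyz)-s["ee_pos"])*1000).round(2),"tw",(A.inv()*T).as_rotvec().round(4))
E
python3 -c "
from h import *
togo([.520,.0485,.16],1.188)"
```

```text
t 0.2 pos [0.2922 0.6083 0.2309] q [ 1.09  0.12  1.44  0.    1.58 -0.04] F [-0.4 -0.7  0.5] w 0.08548195860028394
lin [-405.97   71.13 -447.74] tw [-0.0001 -0.065  -0.0007]
```

```bash
python3 -m creep '{"linear":[[-40,3,-44],[-40,3,-44],[-40,3,-44],[-40,3,-44],[-40,3,-44],[-40,3,-44],[-40,3,-44],[-40,3,-44],[-40,3,-44],[-40,3,-44]],"twist":[[0,0,0],[0,0,0],[0,0,0],[0,0,0],[0,0,0],[0,0,0],[0,0,0],[0,0,0],[0,0,0],[0,-0.065,0]]}' 50 40
python3 -c "
from h import *
togo([.520,.0485,.16],1.188)"
```

```text
t: 1.45
ee_pos: [0.516, 0.0554, 0.2013]
orientation: [-0.586, 0.586, 0.396, -0.396]
ft_force: [0.3, 1.0, 0.3]
grip_width: 0.0501
t 1.45 pos [0.516  0.0554 0.2013] q [ 0.06 -0.22  1.81  0.    1.55 -1.13] F [0.3 1.  0.3] w 0.0501235965662168
lin [-4.95 41.33 -6.24] tw [0.0004 0.001  0.0002]
```

```bash
python3 -m creep '{"linear":[[-3,20,-3],[-2,20,-3],[0,20,0],[0,0,0]],"twist":[[0,0,0],[0,0,0],[0,0,0],[0,0,0]]}'
python3 -c "
from h import *
togo([.520,.0485,.069],1.188)
crop('top',280,190,90,85,7,'t2.png')
crop('side',240,155,90,80,7,'s2.png')"
```

```text
t: 1.95
ee_pos: [0.5184, 0.0514, 0.1393]
orientation: [0.586, -0.585, -0.395, 0.397]
ft_force: [-0.9, 0.7, 0.7]
grip_width: 0.0498
t 1.95 pos [0.5184 0.0514 0.1393] q [ 0.05 -0.18  1.88  0.    1.44 -1.14] F [-0.9  0.7  0.7] w 0.04980208526540308
lin [-2.04 70.27 -2.82] tw [-0.0027  0.0013 -0.0011]
```

View pics/t2.png

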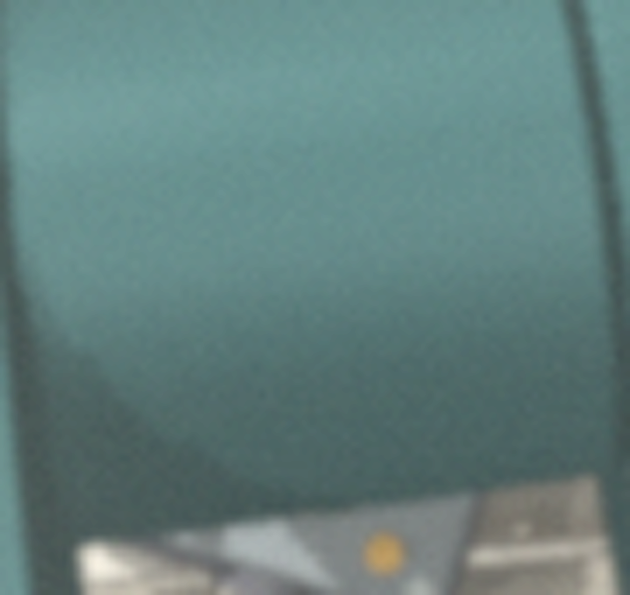

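View pics/s2.png

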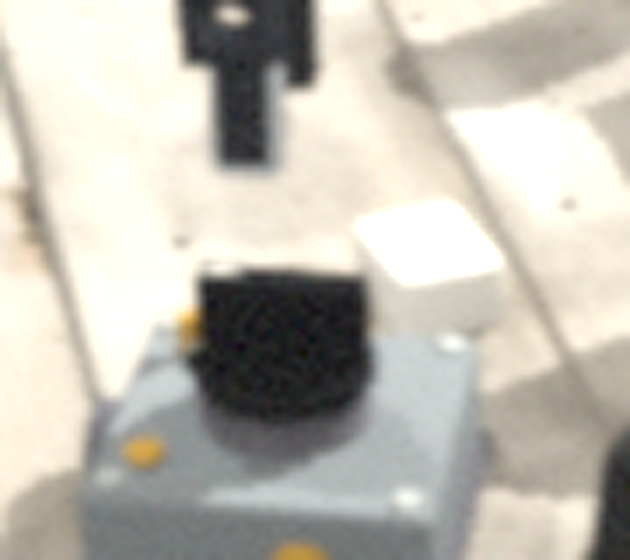

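The side view shows the fingers above the knob, correctly turned, with the near fingertip at crop (248,160). The arm hides the knob in the top view. I'll descend and close softly.

```bash
python3 -m creep '{"linear":[[-2,20,-3],[0,20,0],[0,15,0],[0,10,0],[0,0,0],[0,0,0]],"twist":[[0,0,0],[0,0,0],[0,0,0],[0,0,0],[0,0,0],[0,0,0]]}'
python3 -c "
from h import *
togo([.520,.0485,.0705],1.188)
crop('side',240,155,90,80,7,'s3.png')"
```

```text
t: 2.8
ee_pos: [0.5217, 0.0475, 0.0769]
orientation: [-0.586, 0.586, 0.396, -0.396]
ft_force: [1.2, -0.2, 0.1]
grip_width: 0.0498
t 2.8 pos [0.5217 0.0475 0.0769] q [ 0.04 -0.13  1.94  0.    1.33 -1.15] F [ 1.2 -0.2  0.1] w 0.04982477288911496
lin [0.23 6.36 1.98] tw [ 0.0007 -0.      0.0003]
```

View pics/s3.png

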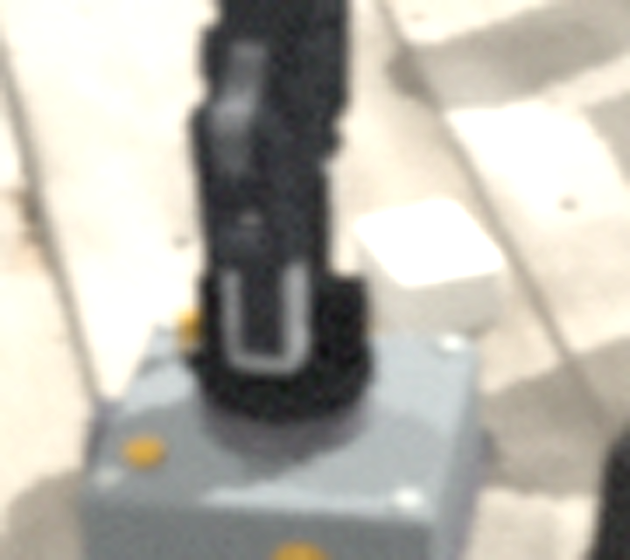

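```bash
python3 -c "
from h import *
x=np.array([.373,.928,0])
for P in ([.5217,.0475,.08]-.03*x,[.5203,.0485,.095]-.007*x): 
  p=proj('side',[P])[0];print((p-[240,155])*7)"
```

```text
[265.32242602 363.45668524]
[272.92262672 281.61664139]
```

```bash
python3 -c "
from h import *
b=np.array([.928,-.373,0]);a=np.array([.373,.928,0])
for c in ([.5203,.0485,.095],[.522,.049,.095]):
  p=proj('side',[np.array(c)+i*.027*b+j*.007*a for i in(-1,1) for j in(-1,1)]);print(((p-[240,155])*7).round(0).tolist())
  p=proj('top',[np.array(c)-.014*b-.0*a, np.array(c)-.025*b]);print(((p-[280,205])*7).round(0).tolist())
"
```

```text
[[186.0, 276.0], [196.0, 253.0], [360.0, 288.0], [367.0, 265.0]]
[[297.0, 322.0], [286.0, 359.0]]
[[192.0, 274.0], [201.0, 252.0], [365.0, 286.0], [372.0, 264.0]]
[[295.0, 317.0], [284.0, 353.0]]
```

```bash
python3 -m creep '{"linear":[[0,3,0],[0,3,0],[0,0,0]],"twist":[[0,0,0],[0,0,0],[0,0,0]]}' 24 20
python3 -m creep '{"linear":[[0,0,0],[0,0,0],[0,0,0],[0,0,0]],"twist":[[0,0,0],[0,0,0],[0,0,0],[0,0,0]]}' 8 20
python3 -c "
from h import *
togo([.520,.0485,.0705],1.188)
s=bot.state();A=rot(s['orientation']).inv();print(A.apply(s['ft_force']),s['wrist_torque'])
crop('side',240,155,90,80,7,'s4.png')"
```

```text
t: 3.22
ee_pos: [0.5213, 0.0475, 0.07]
orientation: [0.586, -0.586, -0.396, 0.396]
ft_force: [1.0, -0.3, 0.1]
grip_width: 0.0241
t: 3.72
ee_pos: [0.5213, 0.047, 0.0702]
orientation: [-0.586, 0.586, 0.395, -0.396]
ft_force: [-1.3, -5.4, -0.3]
grip_width: 0.0136
t 3.725 pos [0.5213 0.047  0.0702] q [ 0.04 -0.13  1.95 -0.    1.32 -1.15] F [-1.3 -5.4 -0.3] w 0.01358277268697742
lin [ 0.94 -0.26  1.75] tw [-0.     -0.0001 -0.0012]
[-5.48515997  0.34507987 -0.78871793] [-0.80677927  0.24680467 -0.03752103]
```

View pics/s4.png

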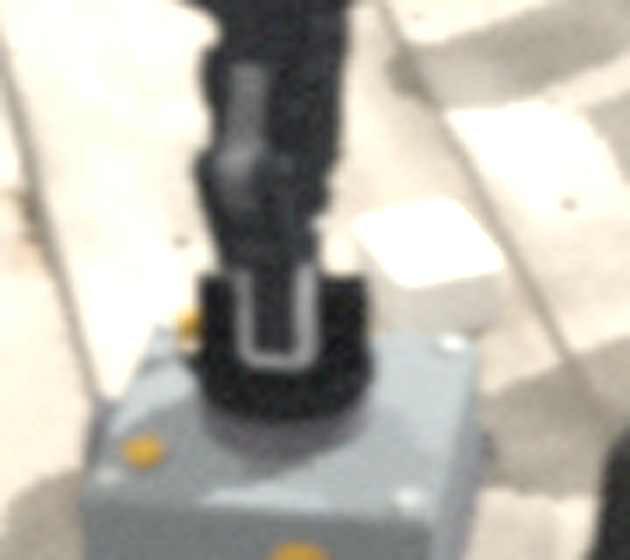

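The bar is gripped at 13.6 mm, with the pad at crop (277,310) centred on it. The side load is about 5 N, so I'll trim that and pull up.

```bash
python3 -m creep '{"linear":[[-0.5,0,0],[0,0,0],[0,0,0]],"twist":[[0,0,0],[0,0,0],[0,0,0]]}' 5 50
python3 -m creep '{"linear":[[0,-1,0],[0,-1,0],[0,-1,0],[0,0,0]],"twist":[[0,0,0],[0,0,0],[0,0,0],[0,0,0]]}'
python3 -m creep '{"linear":[[0,-1,0],[0,-1,0],[0,-2,0],[0,-1,0],[0,-1,0],[0,0,0]],"twist":[[0,0,0],[0,0,0],[0,0,0],[0,0,0],[0,0,0],[0,0,0]]}'
python3 -c "
from h import *
togo([.520,.0485,.0705],1.188)
s=bot.state();A=rot(s['orientation']).inv();print(A.apply(s['ft_force']),s['wrist_torque'])
crop('side',240,155,90,80,7,'s5.png')"
```

```text
t: 4.15
ee_pos: [0.5212, 0.0469, 0.0703]
orientation: [-0.586, 0.586, 0.396, -0.396]
ft_force: [1.1, -3.7, -2.3]
grip_width: 0.0132
t: 4.65
ee_pos: [0.5212, 0.047, 0.0734]
orientation: [-0.586, 0.586, 0.396, -0.396]
ft_force: [0.9, -6.0, -3.4]
grip_width: 0.0132
t: 5.4
ee_pos: [0.5212, 0.047, 0.0795]
orientation: [-0.586, 0.586, 0.396, -0.396]
ft_force: [0.0, -5.0, -1.7]
grip_width: 0.0128
t 5.4 pos [0.5212 0.047  0.0795] q [ 0.04 -0.13  1.94 -0.    1.34 -1.15] F [ 0.  -5.  -1.7] w 0.012798541796775859
lin [0.97 8.96 1.73] tw [ 0.0001 -0.     -0.0002]
[-4.65084273  1.67056571 -1.88534175] [-0.85474666 -0.06725226 -0.02820191]
```

View pics/s5.png

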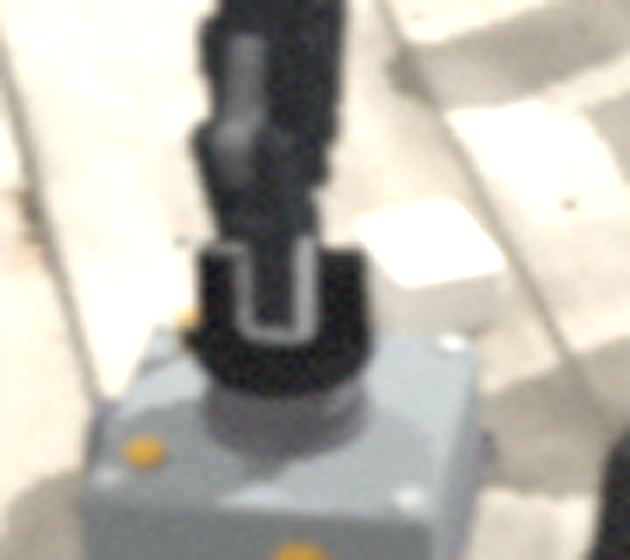

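The knob rose with the fingers: the bar's top went from crop row 277 to 250, about 9 mm, with no slip. I'll lift 1.3 mm more and turn towards the pin.

```bash
python3 -m creep '{"linear":[[0,-0.8,0],[-0.3,-0.6,0],[0,0,0],[0,0,0]],"twist":[[0,0,0],[0,0,0],[0,0.05,0],[0,0.05,0]]}'
python3 -m creep '{"linear":[[0,0,0],[0,0,0],[0,0,0],[0,0,0]],"twist":[[0,0.1,0],[0,0.1,0],[0,0,0],[0,0,0]]}'
cat > q.py <<'E'
from h import *
s=bot.state();A=rot(s['orientation']);x=A.as_matrix()[:,0]
w=s['wrist_torque']
print("t",s["t"],"pos",(s["ee_pos"]*1000).round(2),"ang",round(np.arctan2(x[1],x[0])-1.188,3),"Ftool",A.inv().apply(s['ft_force']).round(1),"M",w.round(2),"w",(s['grip_width']*1000).round(1))
E
python3 q.py
```

```text
t: 5.95
ee_pos: [0.5212, 0.0469, 0.0808]
orientation: [0.605, -0.605, -0.366, 0.365]
ft_force: [0.7, -3.3, -3.6]
grip_width: 0.0129
t: 6.45
ee_pos: [0.5212, 0.0468, 0.0809]
orientation: [-0.638, 0.638, 0.305, -0.304]
ft_force: [0.7, -4.4, -1.4]
grip_width: 0.0127Traceback (most recent call last):
  File "q.py", line 4, in <module>
    print("t",s["t"],"pos",(s["ee_pos"]*1000).round(2),"ang",round(np.arctan2(x[1],x[0])-1.188,3),"Ftool",A.inv().apply(s['ft_force']).round(1),"M",w.round(2),"w",(s['grip_width']*1000).round(1))
                                                                                                                                                                   ^^^^^^^^^^^^^^^^^^^^^^^^^^^^
AttributeError: 'float' object has no attribute 'round'
```

```bash
sed -i "s/(s\['grip_width'\]\*1000).round(1)/round(s['grip_width']*1000,1)/" q.py
python3 -m creep '{"linear":[[0,0,0],[0,0,0],[0,0,0],[0,0,0],[0,0,0],[0,0,0]],"twist":[[0,0.1,0],[0,0.1,0],[0,0.1,0],[0,0.1,0],[0,0,0],[0,0,0]]}'
python3 q.py; python3 -c "
from h import *
crop('side',240,155,90,80,7,'s6.png')"
```

```text
t: 7.2
ee_pos: [0.5211, 0.0466, 0.0809]
orientation: [-0.686, 0.686, 0.171, -0.171]
ft_force: [-0.9, -5.7, -1.0]
grip_width: 0.0127
t 7.2 pos [521.12  46.6   80.87] ang -0.698 Ftool [-3.5  1.  -4.6] M [-0.85 -0.02 -0.07] w 12.7
```

View pics/s6.png

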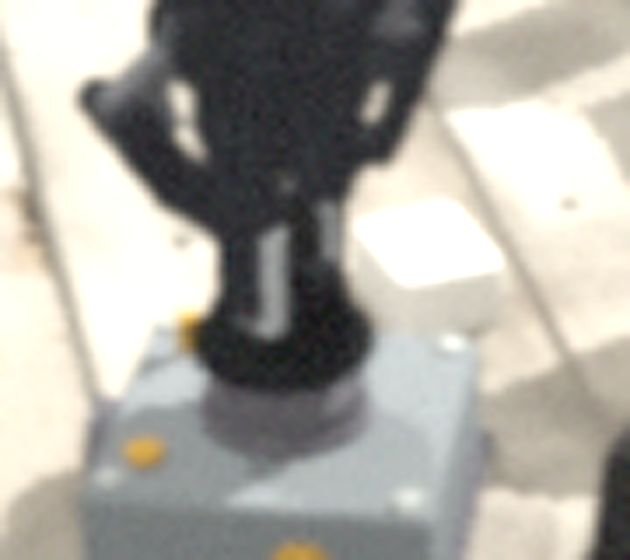

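The knob is turned, dial about -0.70, with its skirt facing the pin. I'll turn slightly past and lower until it touches the land.

```bash
python3 -m creep '{"linear":[[0,0,0],[0,1,0],[0,1,0],[0,0,0],[0,0,0]],"twist":[[0,0.02,0],[0,0,0],[0,0,0],[0,0,0],[0,0,0]]}'
python3 q.py
python3 -m creep '{"linear":[[0,0.5,0],[0,0,0],[0,0,0]],"twist":[[0,0,0],[0,0,0],[0,0,0]]}';python3 q.py
python3 -m creep '{"linear":[[0,0.5,0],[0,0,0],[0,0,0]],"twist":[[0,0,0],[0,0,0],[0,0,0]]}';python3 q.py
```

```text
t: 7.88
ee_pos: [0.5211, 0.0466, 0.0789]
orientation: [-0.688, 0.688, 0.165, -0.165]
ft_force: [-1.0, -5.6, -0.7]
grip_width: 0.0129
t 7.875 pos [521.12  46.6   78.93] ang -0.718 Ftool [-3.4  0.7 -4.6] M [-0.91  0.04 -0.03] w 12.9
t: 8.25
ee_pos: [0.5211, 0.0466, 0.0784]
orientation: [-0.688, 0.688, 0.165, -0.165]
ft_force: [-0.6, -5.8, 0.7]
grip_width: 0.0129
t 8.25 pos [521.1   46.59  78.45] ang -0.718 Ftool [-3.1 -0.6 -4.9] M [-0.92  0.08 -0.03] w 12.9
t: 8.62
ee_pos: [0.5211, 0.0466, 0.078]
orientation: [-0.688, 0.688, 0.165, -0.165]
ft_force: [-1.9, -5.8, 0.5]
grip_width: 0.0131
t 8.625 pos [521.14  46.6   78.02] ang -0.718 Ftool [-4.3 -0.5 -4.3] M [-0.96  0.13 -0.03] w 13.1
```

```bash
for i in 1; do python3 -m creep '{"linear":[[0,0.4,0],[0,0,0],[0,0,0]],"twist":[[0,0,0],[0,0,0],[0,0,0]]}' >/dev/null;python3 q.py; 
python3 -m creep '{"linear":[[0,0.4,0],[0,0,0],[0,0,0]],"twist":[[0,0,0],[0,0,0],[0,0,0]]}' >/dev/null;python3 q.py; done
```

```text
t 9.0 pos [521.12  46.61  77.6 ] ang -0.718 Ftool [-4.5 -0.1 -4.2] M [-1.    0.17 -0.03] w 12.9
t 9.375 pos [521.14  46.59  77.41] ang -0.718 Ftool [-4.5 -3.2 -4.4] M [-0.98  0.44  0.01] w 13.2
```

```bash
python3 -m creep '{"linear":[[0,0.3,0],[0,0,0],[0,0,0]],"twist":[[0,0,0],[0,0,0],[0,0,0]]}' >/dev/null;python3 q.py
python3 -m creep '{"linear":[[0,0,0],[0,0,0],[0,0,0]],"twist":[[0,0.03,0],[0,0,0],[0,0,0]]}' >/dev/null;python3 q.py
python3 -m creep '{"linear":[[0,0,0],[0,0,0],[0,0,0]],"twist":[[0,0.03,0],[0,0,0],[0,0,0]]}' >/dev/null;python3 q.py
```

```text
t 9.75 pos [521.19  46.57  77.34] ang -0.718 Ftool [-6.2 -4.7 -4.4] M [-0.95  0.55 -0.03] w 13.2
t 10.125 pos [521.18  46.57  77.36] ang -0.748 Ftool [-6.  -5.7 -4. ] M [-0.97  0.65  0.03] w 13.1
t 10.5 pos [521.14  46.56  77.31] ang -0.778 Ftool [-5.9 -5.9 -4.5] M [-1.03  0.62  0.02] w 12.5
```

It's on the land at z ≈ 77.3, pressing about 6 N. I'll press a little more and search in 0.03 rad steps.

```bash
python3 -m creep '{"linear":[[0,0.4,0],[0,0,0],[0,0,0],[0,0,0]],"twist":[[0,0,0],[0,0.03,0],[0,0,0],[0,0,0]]}' >/dev/null;python3 q.py
python3 -m creep '{"linear":[[0,0,0],[0,0,0],[0,0,0]],"twist":[[0,0.03,0],[0,0,0],[0,0,0]]}' >/dev/null;python3 q.py
python3 -m creep '{"linear":[[0,0,0],[0,0,0],[0,0,0]],"twist":[[0,0.03,0],[0,0,0],[0,0,0]]}' >/dev/null;python3 q.py
```

```text
t 11.0 pos [521.15  46.54  77.18] ang -0.808 Ftool [-7.5 -8.4 -4.1] M [-1.04  0.99  0.08] w 12.8
t 11.375 pos [521.18  46.51  77.17] ang -0.838 Ftool [-7.4 -9.1 -4.6] M [-1.02  1.    0.01] w 12.9
t 11.75 pos [521.15  46.52  77.17] ang -0.868 Ftool [-6.8 -9.1 -4.4] M [-1.11  0.95  0.03] w 12.9
```

```bash
python3 -m creep '{"linear":[[0,0,0],[0,0,0],[0,0,0]],"twist":[[0,0.03,0],[0,0,0],[0,0,0]]}' >/dev/null;python3 q.py
python3 -m creep '{"linear":[[0,0,0],[0,0,0],[0,0,0]],"twist":[[0,0.03,0],[0,0,0],[0,0,0]]}' >/dev/null;python3 q.py
```

```text
t 12.125 pos [521.15  46.5   77.12] ang -0.898 Ftool [-7.5 -8.2 -5.2] M [-1.1   0.93  0.08] w 12.7
t 12.5 pos [521.13  46.5   77.07] ang -0.928 Ftool [-7.5 -7.4 -5.5] M [-1.06  0.87  0.04] w 13.2
```

```bash
python3 -m creep '{"linear":[[0,0,0],[0,0,0],[0,0,0]],"twist":[[0,0.03,0],[0,0,0],[0,0,0]]}' >/dev/null;python3 q.py
```

```text
t 12.875 pos [521.1   46.49  76.95] ang -0.958 Ftool [-5.6 -6.  -4.7] M [-1.16  0.81  0.  ] w 13.2
```

```bash
python3 -m creep '{"linear":[[0,0,0],[0,0,0],[0,0,0]],"twist":[[0,0,0],[0,0,0],[0,0,0]]}' >/dev/null;python3 q.py
python3 -m creep '{"linear":[[0,0,0],[0,0,0],[0,0,0]],"twist":[[0,0.02,0],[0,0,0],[0,0,0]]}' >/dev/null;python3 q.py
```

```text
t 13.25 pos [521.1   46.48  76.96] ang -0.958 Ftool [-5.3 -6.7 -6.2] M [-1.08  0.79  0.02] w 13.4
t 13.625 pos [521.1   46.51  76.88] ang -0.978 Ftool [-6.3 -6.2 -6. ] M [-1.13  0.7  -0.01] w 13.2
```

```bash
python3 -m creep '{"linear":[[0,0.4,0],[0,0,0],[0,0,0]],"twist":[[0,0,0],[0,0,0],[0,0,0]]}' >/dev/null;python3 q.py
python3 -m creep '{"linear":[[0,0,0],[0,0,0],[0,0,0]],"twist":[[0,0.03,0],[0,0,0],[0,0,0]]}' >/dev/null;python3 q.py
```

```text
t 14.0 pos [521.1   46.49  76.57] ang -0.978 Ftool [-6.3 -6.1 -6.5] M [-1.14  0.8   0.05] w 13.0
t 14.375 pos [521.03  46.51  76.13] ang -1.008 Ftool [-4.  -1.  -6.4] M [-1.07  0.37 -0.06] w 12.9
```

At about -1.0 rad the force fell from 6 to 1 N and z dropped. The key seems to be entering the notch, so I'll push in small steps.

```bash
python3 -m creep '{"linear":[[0,0.5,0],[0,0,0],[0,0,0]],"twist":[[0,0,0],[0,0,0],[0,0,0]]}' >/dev/null;python3 q.py
python3 -m creep '{"linear":[[0,0.5,0],[0,0,0],[0,0,0]],"twist":[[0,0,0],[0,0,0],[0,0,0]]}' >/dev/null;python3 q.py
```

```text
t 14.75 pos [521.03  46.51  75.57] ang -1.008 Ftool [-3.3 -1.6 -6.1] M [-1.1   0.28  0.01] w 13.2
t 15.125 pos [521.04  46.52  75.11] ang -1.008 Ftool [-3.3 -0.1 -6.6] M [-1.05  0.28 -0.08] w 12.8
```

```bash
python3 -m creep '{"linear":[[0,0.6,0],[0,0.6,0],[0,0,0],[0,0,0]],"twist":[[0,0.01,0],[0,0,0],[0,0,0],[0,0,0]]}' >/dev/null;python3 q.py
python3 -m creep '{"linear":[[0,0.6,0],[0,0.6,0],[0,0,0],[0,0,0]],"twist":[[0,0,0],[0,0,0],[0,0,0],[0,0,0]]}' >/dev/null;python3 q.py
```

```text
t 15.625 pos [521.02  46.51  73.81] ang -1.018 Ftool [-3.7 -0.1 -5.5] M [-1.14  0.27  0.02] w 13.0
t 16.125 pos [521.01  46.53  72.62] ang -1.018 Ftool [-3.8 -0.1 -6.1] M [-1.08  0.24  0.03] w 13.0
```

```bash
python3 -m creep '{"linear":[[0,0.6,0],[0,0.6,0],[0,0,0],[0,0,0]],"twist":[[0,0,0],[0,0,0],[0,0,0],[0,0,0]]}' >/dev/null;python3 q.py
```

```text
t 16.625 pos [521.    46.53  71.4 ] ang -1.018 Ftool [-2.9 -1.1 -5.9] M [-1.05  0.26  0.01] w 13.2
```

```bash
python3 -m creep '{"linear":[[0,0.5,0],[0,0.4,0],[0,0,0],[0,0,0]],"twist":[[0,0,0],[0,0,0],[0,0,0],[0,0,0]]}' >/dev/null;python3 q.py
python3 -m creep '{"linear":[[0,0.4,0],[0,0,0],[0,0,0]],"twist":[[0,0,0],[0,0,0],[0,0,0]]}' >/dev/null;python3 q.py
python3 -m creep '{"linear":[[0,0.4,0],[0,0,0],[0,0,0]],"twist":[[0,0,0],[0,0,0],[0,0,0]]}' >/dev/null;python3 q.py
```

```text
t 17.125 pos [521.04  46.52  70.56] ang -1.018 Ftool [-3.2 -0.7 -5.4] M [-1.07  0.29  0.02] w 12.8
t 17.5 pos [521.02  46.51  70.21] ang -1.018 Ftool [-4.4 -1.3 -5.8] M [-1.09  0.37 -0.03] w 13.1
t 17.875 pos [521.06  46.53  70.01] ang -1.018 Ftool [-6.1 -4.  -5. ] M [-1.12  0.56  0.02] w 12.7
```

```bash
python3 -m creep '{"linear":[[0,0.4,0],[0,0,0],[0,0,0]],"twist":[[0,0,0],[0,0,0],[0,0,0]]}' >/dev/null;python3 q.py
python3 -m creep '{"linear":[[0,0.3,0],[0,0,0],[0,0,0]],"twist":[[0,0,0],[0,0,0],[0,0,0]]}' >/dev/null;python3 q.py
python3 -c "
from h import *
crop('side',240,155,90,80,7,'s7.png')"
```

```text
t 18.25 pos [521.06  46.51  69.83] ang -1.018 Ftool [-5.8 -7.  -5.2] M [-1.18  0.84 -0.  ] w 13.1
t 18.625 pos [521.11  46.51  69.76] ang -1.018 Ftool [-6.8 -9.  -6.1] M [-1.17  1.03  0.01] w 13.1
```

View pics/s7.png

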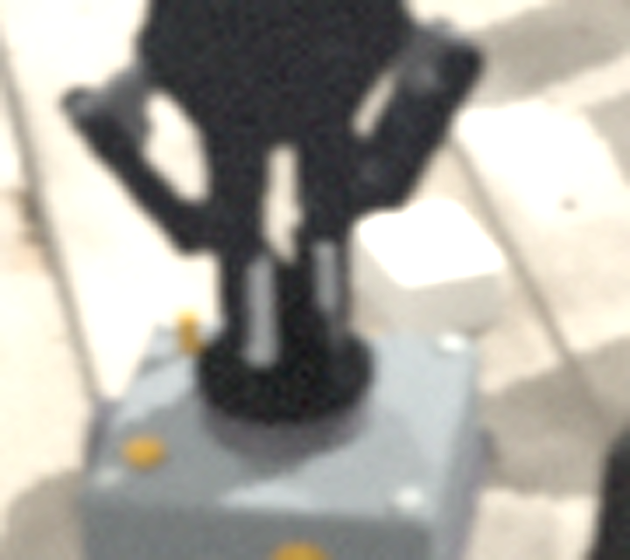

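The skirt is back at its starting height (lower edge at crop row ~418), so the knob is home. I'll relax, open and retreat.

```bash
python3 -m creep '{"linear":[[0,-0.6,0],[0,0,0],[0,0,0],[0,0,0],[0,0,0]],"twist":[[0,0,0],[0,0,0],[0,0,0],[0,0,0],[0,0,0]]}' 45;python3 q.py
python3 -m creep '{"linear":[[0,-5,0],[0,-15,0],[0,-20,0],[0,-25,0],[0,-30,0],[0,-30,0],[0,-30,0],[0,0,0]],"twist":[[0,0,0],[0,0,0],[0,0,0],[0,0,0],[0,0,0],[0,0,0],[0,0,0],[0,0,0]]}';python3 q.py
python3 -m creep '{"linear":[[40,0,0],[40,0,0],[40,0,0],[40,0,0],[40,0,0],[0,0,0]],"twist":[[0,0,0],[0,0,0],[0,0,0],[0,0,0],[0,0,0],[0,0,0]]}';python3 q.py
python3 -c "
from h import *
crop('top',280,205,90,85,7,'t8.png')
crop('side',240,155,90,80,7,'s8.png')
cv2.imwrite('pics/t8f.png',cams.read_camera('top')[:,:,::-1])"
```

```text
t: 19.3
ee_pos: [0.5211, 0.0468, 0.0694]
orientation: [0.705, -0.705, -0.059, 0.059]
ft_force: [0.1, 0.2, -0.6]
grip_width: 0.0451
t 19.3 pos [521.13  46.81  69.36] ang -1.02 Ftool [0.1 0.6 0.2] M [-0.04  0.01  0.01] w 45.1
t: 20.3
ee_pos: [0.5219, 0.0468, 0.2284]
orientation: [-0.705, 0.705, 0.061, -0.058]
ft_force: [-0.4, -0.2, -0.0]
grip_width: 0.0446
t 20.3 pos [521.9   46.83 228.39] ang -1.02 Ftool [-0.4  0.  -0.1] M [-0.06  0.03 -0.01] w 44.6
t: 21.05
ee_pos: [0.7196, 0.0805, 0.2229]
orientation: [0.705, -0.705, -0.059, 0.06]
ft_force: [-1.1, -0.5, -1.3]
grip_width: 0.0451
t 21.05 pos [719.63  80.5  222.85] ang -1.02 Ftool [-1.2  1.3 -0.3] M [ 0.   -0.02 -0.02] w 45.1
```

View pics/t8.png

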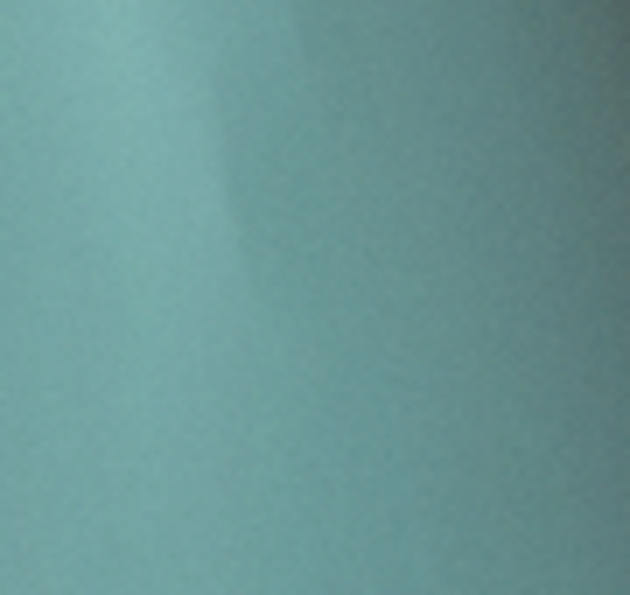

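View pics/s8.png

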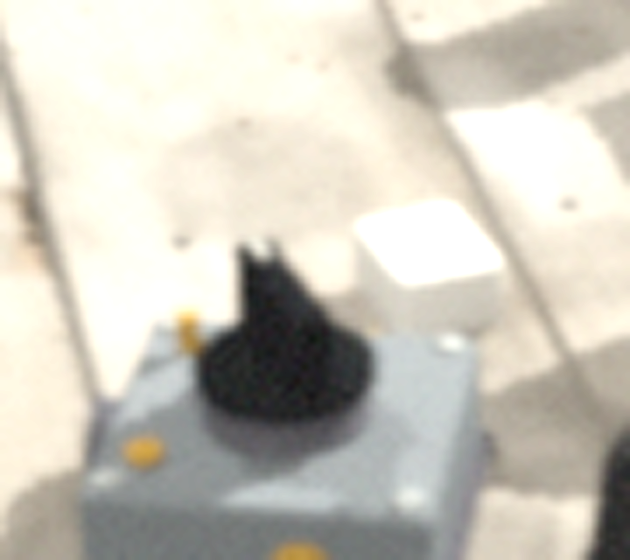

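View pics/t8f.png

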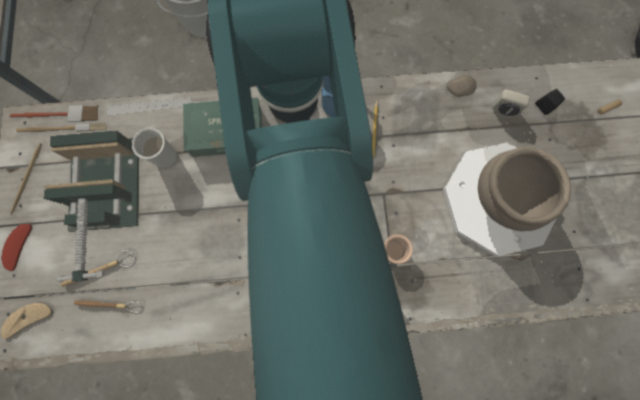

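The arm blocks the top view, so I'll swing aside to the left to check.

```bash
python3 -m creep '{"linear":[[-30,-3,50],[-30,-3,50],[-30,-3,50],[-30,-3,50],[-30,-3,50],[-20,0,50],[-20,0,50],[0,0,0],[0,0,0]],"twist":[[0,0,0],[0,0,0],[0,0,0],[0,0,0],[0,0,0],[0,0,0],[0,0,0],[0,0,0],[0,0,0]]}';python3 q.py
python3 -c "
from h import *
crop('top',280,205,90,85,7,'t9.png')
cv2.imwrite('pics/t9f.png',cams.read_camera('top')[:,:,::-1])"
```

```text
t: 22.32
ee_pos: [0.4721, 0.393, 0.2399]
orientation: [0.705, -0.705, -0.06, 0.059]
ft_force: [1.0, -0.1, 0.5]
grip_width: 0.045
t 22.325 pos [472.09 392.97 239.86] ang -1.02 Ftool [ 1.  -0.5 -0.3] M [ 0.01  0.   -0.04] w 45.0
```

View pics/t9.png

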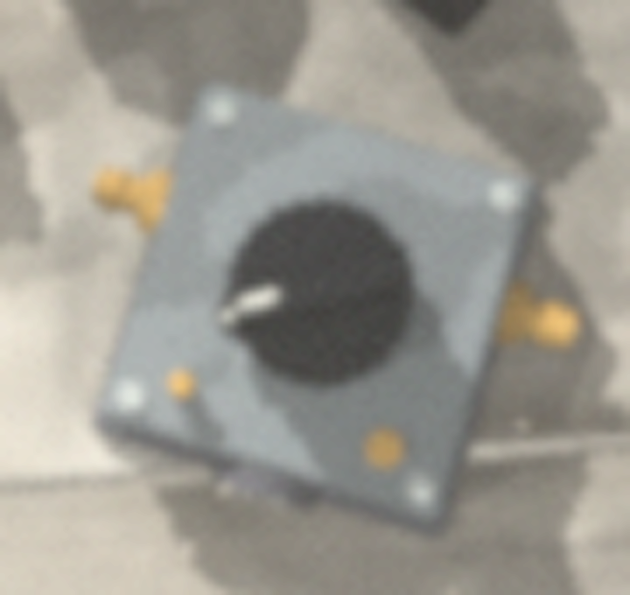

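View pics/t9f.png

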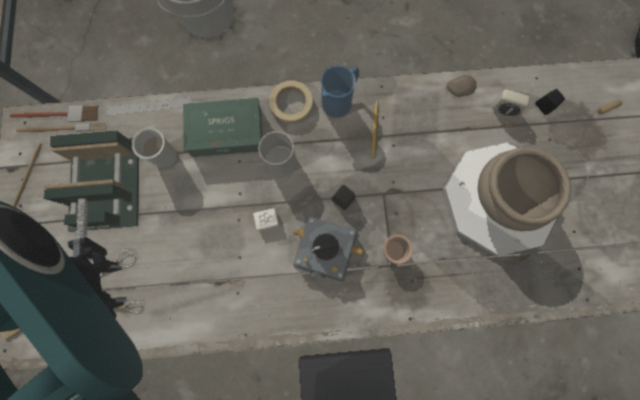

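Top view: the nose line at crop (250,302) now points past the tall pin at (180,383). The block, stopper, cup and can are all where they were, and the arm is clear. I'm handing in.

```bash
python3 -c "
from plant import job_done,bot
print(job_done(),bot.state()['t'])"
```

```text
the job is handed in; nothing more can be done
the job is handed in; nothing more can be done
```

I pulled the knob up about 10.5 mm, turned it clockwise to the tall brass pin and felt past it with 4–9 N of downward pressure. The notch was at about -1.01 rad, roughly 0.3 rad past the pin. I pushed the knob home there, let go and handed the job in; no verdict was reported.

- **Knob home:** on the way down almost no force was felt until the end. It then met a firm stop at about 9 N, with the fingers 0.5 mm below their height at the first grip. In the side view, the skirt is back at its starting height.
- **Nose position:** after release, the top view shows the nose pointing past the tall pin.
- **Robot and bystanders:** by eye in the top view, the plaster block, cup, stopper and can are where they started. The arm is raised and clear of everything.
- **Force limits:** in the readings I printed, taken after each short move, vertical force peaked at about 9 N and side load stayed under 10 N. The force on the hidden ring could not be measured directly.
- **Disagreements:** the two cameras differed by about 2 mm on the knob's axis. The pressing force began falling from about -0.90 rad, before the real drop at -1.01 rad; I don't know why, perhaps slight grip slip or a bevel at the notch edge.

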